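Refit the lock collars and secure the test panel

ROBOT

A 7-joint arm with a two-finger parallel gripper is mounted at the origin on the work surface. World frame = base frame: x ahead of the robot, y to its left, z up, the work surface at z = 0. Lengths are in m, angles in rad, forces in N, time in s.
With the tool pointing down it reaches from about 0.35 to 0.9 m from the base axis. Payload 8.1 kg.
Tool frame: the origin (TCP) lies midway between the tips of the shut fingers; the grasp point (between the pads) lies arm.tcp_to_grasp behind it (arm.tcp_to_grasp is the distance from the TCP to the grasp point, in m); z points along the fingers, y is the line along which they close (so a half turn about z gives the same grasp; the last joint's range is limited). The gripper opens to 92 mm and grips with 3 to 60 N. Pads are 19 mm wide; open, the fingers measure 130 mm over their backs; the gripper's body (75 mm by 190 mm) begins 47 mm behind the grasp point.
Start: joints at [-1.36, 0.434, 0.025, 1.573, -0.012, 1.134, -0.075], TCP at [0.193, 0.594, 0.227] pointing down, gripper open.
Joint ranges: [-2.62, 2.62], [-0.44, 2.09], [-1.27, 1.32], [0.08, 2.57], [-1.32, 4.46], [0.12, 2], [-2.74, 2.74]. Speed limits (rad/s): [2.22, 2.22, 3.01, 3.01, 3.14, 3.14, 3.14].

INTERFACE

Orientations are given as a rotation vector (axis times angle).
In Python, from cell import observe, get_image, arm gives the robot as it stands. The module is installed in compiled form; this text tells all that it offers.
- The arm moves only by the tool drive_tool, never from a script. Its argument "steps" is a list of rows, each a list of 5 numbers: the closure, from 0 (fully open) to 1 (shut), then the shift along the world's x, y, z in mm, then the turn about the world's z in rad. In form: [[hand, x, y, z, roll], ...]. A call has 1 to 20 rows; each row shifts and turns the commanded pose from where the row before left it; what a row does not reach is not made up. A row lasts 1/12 s, in which the tool goes at most 41.7 mm and 7.16 degrees, less where a joint would pass 70% of its speed; a pose out of reach is approached as far as the arm can. A call with a gripper value outside its range is refused whole. The fingers move at their own pace and stop on an object; "grip_force" is the grip in N (left out, the last holds). Time passes only in rows, so rows that do not move let the fingers close. It gives the time, the measured TCP pose, the force, the opening and the grip force at its end, in the units of the state.
- observe(): the state, without advancing time (a new reading comes with each control period).
- get_image(name): name is "scene" or "top" or "wrist"; returns a dict with "image" (384x512x3 uint8, red, green, blue), "vfov" (degrees; the focal length in pixels is half the picture's height over the tangent of half this angle, whatever the lens; pixels are square), "cx", "cy" (the principal point, pixels), "xyz" and "attitude" of the camera in the world. Camera axes: x right, y down, z forward; pixel columns grow to the right and rows downward; lengths in m; the calibration is good to about 2 mm. A picture is of the moment at which its call begins. There is no depth.
- arm.sign_off(): hands the job in; it is judged then, once.
The state is a dict: "clock": time; "joints": joint angles; "dq": joint speeds; "joint_efforts": joint torques, N m; "position": TCP position; "ee_rot": TCP orientation; "force": force on the tool from outside, world axes, zero at the start; "ft_torque": the same for the moment, N m; "width": opening from 0.0 (shut) to 1.0 (fully open); "gripper_force": force on a finger pad.
Only numpy, scipy, OpenCV 4.12 (cv2) and the standard library are available. Lean on these libraries where they do the work, as an engineer would, in place of code of your own. Each camera call takes 0.05 s, during which the arm holds its last target. There are 200 camera calls.

TASK

Put the loose collars back on the test panel: draw its slide bolt fully back, then swing the wire bail up and over, well back out of the way, and put every steel collar lying beside the panel onto the lock cylinder of matching size, right down on the board. Only then swing the bail down again into its catch and last slide the bolt fully home over it. Leave the other fittings on the shelf where they are.

Things in the scene. Friction and masses are not known exactly. Their poses are not given: they have to be found in the camera images.
- panel: plywood test panel fixed flat on the shelf, 190 x 340 x 10 mm. Origin on the shelf surface under the middle of its row of four lock cylinders; x away from the robot, y along the row, z up; offsets here are in this frame. Board: x -100 to +90, y -150 to +190 mm. Cylinders at x 0, y -93, -31, +31, +93 (which is where changes)
- panel_hinge (a point): middle of the bail's hinge line, at panel x 70, y 0, z 55 mm; the line runs along panel y between two 60 mm high steel posts (at y -143 and +143)
- panel_catch (a point): bottom of the bail's catch: an open-topped fork, two 8 mm prongs 60 mm high, 16 mm apart, at panel x 0, y 155; the point lies at z 48 mm. The slide bolt's block, 66 x 30 mm, 60 mm high, stands before it at panel x -63, y 155
- cyl_a: steel lock cylinder fixed upright on the panel, diameter 14 mm, 34 mm high, its top 4 mm tapered; origin at the centre of its foot, on the panel's top (10 mm above the shelf); matches collar_a
- cyl_b: steel lock cylinder fixed upright on the panel, diameter 21 mm, 34 mm high, its top 4 mm tapered; origin at the centre of its foot, on the panel's top (10 mm above the shelf); matches collar_b
- cyl_c: steel lock cylinder fixed upright on the panel, diameter 28 mm, 34 mm high, its top 4 mm tapered; origin at the centre of its foot, on the panel's top (10 mm above the shelf); matches collar_c
- cyl_d: steel lock cylinder fixed upright on the panel, diameter 35 mm, 34 mm high, its top 4 mm tapered; origin at the centre of its foot, on the panel's top (10 mm above the shelf); matches collar_d
- collar_a: loose steel collar (plain ring), outside diameter 32 mm, bore 18 mm, 16 mm high, about 44 g, lying flat on the shelf; origin at the centre of its underside, z along its axis; belongs on cyl_a, the 14 mm cylinder. May be absent (None)
- collar_b: loose steel collar (plain ring), outside diameter 39 mm, bore 25 mm, 16 mm high, about 51 g, lying flat on the shelf; origin at the centre of its underside, z along its axis; belongs on cyl_b, the 21 mm cylinder. May be absent (None)
- collar_c: loose steel collar (plain ring), outside diameter 46 mm, bore 32 mm, 16 mm high, about 58 g, lying flat on the shelf; origin at the centre of its underside, z along its axis; belongs on cyl_c, the 28 mm cylinder. May be absent (None)
- collar_d: loose steel collar (plain ring), outside diameter 53 mm, bore 39 mm, 16 mm high, about 65 g, lying flat on the shelf; origin at the centre of its underside, z along its axis; belongs on cyl_d, the 35 mm cylinder. May be absent (None)
- bail (a joint): angle (rad) of the steel wire bail, a U like a basket handle, arms at panel y -130 and +130, 70 mm from hinge line to cross bar. 0 = down: cross bar over the row at panel x 0, z 55 mm, its end in the catch; 1.57 = upright; 3.05 = laid right back, away from the robot. Starts down. While down it bars the collars from the cylinders. Stiff enough (0.1 N m) to stay where left; stops at 0 and 3.05
- bail_bar (a point): middle (panel y 0) of the bail's round cross bar, 10 mm thick, which runs along panel y from -130 to +168 mm; its far +y end is the tongue that goes into the catch
- bolt (a joint): travel (m) of the slide bolt along panel +x: 0 = drawn back, 0.030 = fully home, over the bail's tongue in the catch; starts home (0.024 to 0.030); friction 2 N, stays where left
- bolt_knob (a point): centre of the bolt's round upright knob, 14 mm diameter, 18 mm high, its centre 86 mm above the shelf; moves along panel x with the bolt (panel x -55 mm at 0, y +155)
- roller: satin black barn door roller lying flat: wheel of 76 mm diameter and 22 mm thick with a 140 mm strap on it; origin under the wheel's centre. Not part of the job: leave it alone
- pull: copper-finish pull handle lying flat, 128 mm long; origin at the middle between its feet, on the shelf. Not part of the job: leave it alone
- deadbolt: small silver keyed deadbolt cylinder standing on its 44 mm rose, 34 mm high; origin at its foot. Not part of the job: leave it alone
- doorstop: black rubber door stop, 44 mm wide, 32 mm high; origin at its foot. Not part of the job: leave it alone
- butt_hinge: brass butt hinge lying flat, 75 x 66 mm, 7 mm thick; origin at its underside. Not part of the job: leave it alone
- screw_box: small cardboard box of screws, 70 x 50 x 30 mm; origin at the centre of its underside. Not part of the job: leave it alone

How it is judged:
On the way, in this order (a step that is already met when the one before it is completed fails the run):
1. the bolt is drawn back (value of joint bolt below 0.005 m), for 0.2 s.
2. then the bail is swung back, past upright (value of joint bail above 1.9 rad), for 0.2 s.
3. then every collar present is seated on its matching cylinder (horizontal distance between collar_a and cyl_a below 0.006 m and z of collar_a in the frame of cyl_a below 0.005 m and angle between each of collar_a, collar_b, collar_c, collar_d's own z axis and vertical below 0.15 rad and horizontal distance between collar_b and cyl_b below 0.006 m and z of collar_b in the frame of cyl_b below 0.005 m and horizontal distance between collar_c and cyl_c below 0.006 m and z of collar_c in the frame of cyl_c below 0.005 m and horizontal distance between collar_d and cyl_d below 0.006 m and z of collar_d in the frame of cyl_d below 0.005 m), for 0.2 s.
4. then the bail is swung down into its catch (value of joint bail below 0.07 rad), for 0.2 s.
5. then the bolt is slid home (value of joint bolt above 0.026 m), for 0.2 s.
At the end, for the whole second after the job is handed in: Every collar present is on its own cylinder (within 6 mm of its axis, underside within 5 mm of the board, flat within 0.15 rad), the bail is down within 0.07 rad, and the bolt is out at least 26 of its 30 mm (all of step 3 and value of joint bail below 0.07 rad and value of joint bolt above 0.026 m); the robot touches nothing.
It fails at once if another fitting is pushed over 50 mm out of its place (distance of any of roller, pull, deadbolt, doorstop, butt_hinge, screw_box from where it was at the start of the episode above 0.05 m).
Of collar_a, collar_b, collar_c, collar_d only 2 to 4 are there at a start; the rules pass over those that are not, and their reading is None.
At some moment in a run one of collar_a, collar_b, collar_c, collar_d may be knocked a few centimetres aside while the robot is not near it.
Once in a run the grip may slacken for a moment while it holds something.
It also fails if it takes over 210 s, if anything falls off the work surface, if the arm or the gripper's body presses on something with over 40 N, if the wrist force passes 120 N, or if a joint passes its speed limit or range.

## Working session

There is one attempt and no reset: what is moved stays moved. The work goes in short steps, Python scripts to look and compute and a tool call to move; the robot and the scene stay as the last step left them, time stands still between calls to the robot, and variables do not carry over. Pictures are saved under pics/ and viewed, at most 14 in all, crops included, and the job is handed in when it is done.

Besides the shell and the picture viewer there is one more tool, called as name(argument=value, ...), one argument or row to a line, values as JSON. drive_tool: Moves the arm, as the interface text tells. Its arguments: {"type":"object","properties":{"steps":{"type":"array"},"grip_force":{"type":"number"}},"required":["steps"]}

```bash
mkdir -p pics; cat > h.py <<'E'
import numpy as np, cv2
from scipy.spatial.transform import Rotation as R
from cell import observe, get_image, arm
def cam(n):
    d=get_image(n); return d
def Rm(d):
    a=np.array(d['attitude'],float)
    return a if a.shape==(3,3) else R.from_rotvec(a).as_matrix()
def f(d): return d['image'].shape[0]/2/np.tan(np.radians(d['vfov'])/2)
def ray(d,u,v,z):
    r=Rm(d)@np.array([(u-d['cx'])/f(d),(v-d['cy'])/f(d),1]); o=np.array(d['xyz'])
    return o+r*(z-o[2])/r[2]
def proj(d,p):
    q=Rm(d).T@(np.array(p)-d['xyz']); return q[:2]/q[2]*f(d)+[d['cx'],d['cy']]
def save(d,n,s=1.5,crop=None):
    im=d['image'][...,::-1]
    if crop: a,b,c,e=crop; im=im[b:e,a:c]
    cv2.imwrite('pics/'+n,cv2.resize(im,None,fx=s,fy=s,interpolation=cv2.INTER_CUBIC))
E
python3 - <<'E'
from h import *
import pickle
for n in ['top','scene']:
    d=cam(n); pickle.dump(d,open(n+'0.pkl','wb')); save(d,n+'0.png'); print(n,{k:v for k,v in d.items() if k!='image'})
print(observe(),arm.tcp_to_grasp)
E
```

```text
top {'vfov': 55.97537483594953, 'cx': 262.8367826023857, 'cy': 192.80335511654158, 'xyz': array([0.48515014, 0.01326808, 1.12291358]), 'attitude': array([-2.16655379,  2.19506893, -0.12003146])}
scene {'vfov': 54.92100361942641, 'cx': 251.6930249921246, 'cy': 187.88217882007262, 'xyz': array([ 1.32811542, -0.49740173,  0.85780319]), 'attitude': array([-2.10965869, -1.09118771,  0.49678485])}
{'clock': 0.1, 'joints': array([-1.3596043 ,  0.43516696,  0.02495736,  1.57400452, -0.01160032,
        1.13398043, -0.07508291]), 'dq': array([ 1.85816836e-04, -3.82746687e-04,  1.08710516e-03, -1.98691395e-03,
       -1.99988849e-03, -1.38170910e-05,  2.97897470e-04]), 'joint_efforts': array([ 2.68419535e-03, -6.69120669e+01,  9.87460390e-01, -3.15144753e+01,
       -6.05998817e-02,  3.74478532e-02,  6.91098489e-05]), 'position': array([0.19281836, 0.5940366 , 0.22601538]), 'ee_rot': array([-4.90926429e-01, -3.10289624e+00,  2.21608100e-03]), 'force': array([-0.34982042, -0.05319796, -0.06538916]), 'ft_torque': array([0.02130038, 0.00712424, 0.00108519]), 'gripper_force': 0.0, 'width': 1.00053054031903} 0.0188
```

View pics/top0.png

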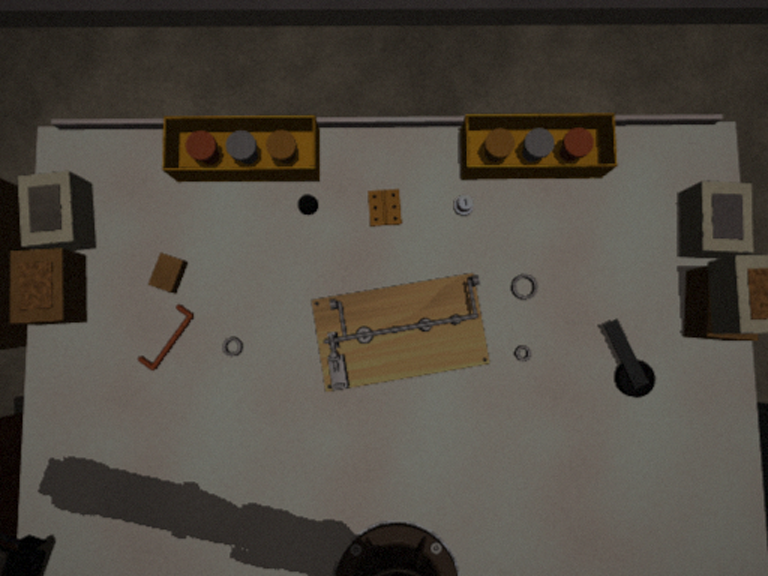

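View pics/scene0.png

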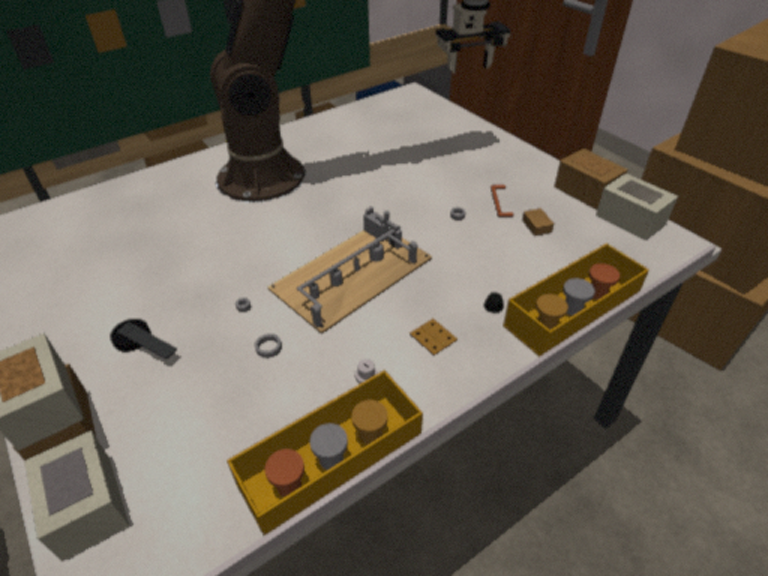

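The top view shows the panel at about (400,330)/1.5, block at its lower left. There are three collars: (232,346), (523,287) and (522,353), all /1.5. The bail is down with the bolt at the left (+y). Next I'll measure them.

```bash
cat >> h.py <<'E'
def board(d):
    hsv=cv2.cvtColor(d['image'],cv2.COLOR_RGB2HSV)
    m=cv2.inRange(hsv,(8,70,50),(28,255,255)); 
    n,l,s,c=cv2.connectedComponentsWithStats(cv2.morphologyEx(m,cv2.MORPH_CLOSE,np.ones((5,5))))
    return l,s,c
E
python3 - <<'E'
from h import *
import pickle
d=pickle.load(open('top0.pkl','rb'))
l,s,c=board(d)
i=min([i for i in range(1,len(s)) if s[i,4]>1500],key=lambda i:np.hypot(*(c[i]-[267,221])))
ys,xs=np.where(l==i)
P=np.array([ray(d,u,v,.01)[:2] for u,v in zip(xs,ys)])
r=cv2.minAreaRect((P*1000).astype(np.float32)); print(r, cv2.boxPoints(r).round())
g=cv2.cvtColor(d['image'],cv2.COLOR_RGB2GRAY)
for u,v in [(155,231),(349,191),(348,235)]:
    w=g[v-16:v+17,u-16:u+17]; bg=np.median(w)
    m=(w<bg-18).astype(np.uint8)
    cs,_=cv2.findContours(m,cv2.RETR_EXTERNAL,cv2.CHAIN_APPROX_NONE)
    k=max(cs,key=cv2.contourArea); (x,y),rad=cv2.minEnclosingCircle(k)
    q=ray(d,u-16+x,v-16+y,.012); print(q.round(4),'dia mm',2*rad*1.11/f(d)*1000,'eqd',2*np.sqrt(cv2.contourArea(k)/np.pi)*1.11/f(d)*1000)
print(R.from_rotvec(observe()['ee_rot']).as_matrix().round(3))
E
```

```text
((503.9173583984375, -15.3887939453125), (190.03353881835938, 339.782958984375), 8.80617904663086) [[ 384.  138.]
 [ 436. -198.]
 [ 624. -169.]
 [ 572.  167.]]
[0.4776 0.3261 0.012 ] dia mm 44.51898248374934 eqd 39.83024329259475
[ 0.593  -0.2723  0.012 ] dia mm 56.28952631978231 eqd 52.347195231105744
[ 0.4561 -0.2637  0.012 ] dia mm 35.605117256159026 eqd 32.6135165377113
[[-0.951  0.309 -0.   ]
 [ 0.309  0.951 -0.001]
 [-0.    -0.001 -1.   ]]
```

drive_tool(
  steps=[
    [0, 16.7, -30, 1.5, 0.029],
    [0, 16.7, -30, 1.5, 0.029],
    [0, 16.7, -30, 1.5, 0.029],
    [0, 16.7, -30, 1.5, 0.029],
    [0, 16.7, -30, 1.5, 0.029],
    [0, 16.7, -30, 1.5, 0.029],
    [0, 16.7, -30, 1.5, 0.029],
    [0, 16.7, -30, 1.5, 0.029],
    [0, 16.7, -30, 1.5, 0.029],
    [0, 16.7, -30, 1.5, 0.029],
    [0, 16.7, -30, 1.5, 0.029],
    [0, 16.7, -30, 1.5, 0.029],
    [0, 16.7, -30, 1.5, 0.029],
    [0, 16.7, -30, 1.5, 0.029],
    [0, 16.7, -30, 1.5, 0.029],
    [0, 16.7, -30, 1.5, 0.029],
    [0, 0, 0, 0, 0],
    [0, 0, 0, 0, 0],
    [0, 0, 0, 0, 0],
  ],
)

```text
clock: 1.68
position: [0.4597, 0.1149, 0.2505]
ee_rot: [0.235, -3.132, -0.0]
force: [0.3, 1.3, 0.3]
width: 1.003
gripper_force: 0.0
```

```bash
cat >> h.py <<'E'
A=np.radians(8.81); O=np.array([.5119,-.0344])
def pw(x,y,z=0): 
    return np.array([O[0]+(x*np.cos(A)-y*np.sin(A))/1000,O[1]+(x*np.sin(A)+y*np.cos(A))/1000,z/1000])
def state():
    o=observe(); M=R.from_rotvec(o['ee_rot']).as_matrix()
    print('t',o['clock'],'p',(o['position']*1000).round(1),'yaw tool-y deg',np.degrees(np.arctan2(M[1,1],M[0,1])).round(2),'tilt',M[2,:2].round(4),'F',np.round(o['force'],1),'w',round(float(o['width'])*92,1),'gf',o['gripper_force']); return o
E
python3 - <<'E'
from h import *
import pickle
state(); d=cam('wrist'); pickle.dump(d,open('w1.pkl','wb'))
im=d['image'].copy()
for p in [pw(-28,155,95),pw(0,0,55)]+[pw(0,y,44) for y in(-93,-31,31,93)]:
    q=proj(d,p); print(q); cv2.drawMarker(im,tuple(int(v) for v in q),(255,0,0),cv2.MARKER_CROSS,8,1)
d['image']=im; save(d,'w1.png'); print(d['xyz'],d['vfov'],Rm(d).round(3))
E
```

```text
t 1.6833 p [459.7 114.9 250.5] yaw tool-y deg 98.58 tilt [0.0008 0.0003] F [0.3 1.3 0.3] w 92.3 gf 0.0
[258.32899851 178.93415649]
[126.999352   194.17205062]
[ 53.9978806  191.84529149]
[105.0859671  191.62203215]
[156.1875925  191.39871365]
[207.30276219 191.17533596]
[0.38166641 0.1026141  0.40816807] 63.01802339919354 [[-0.149  0.946  0.289]
 [ 0.989  0.142  0.044]
 [ 0.001  0.293 -0.956]]
```

View pics/w1.png

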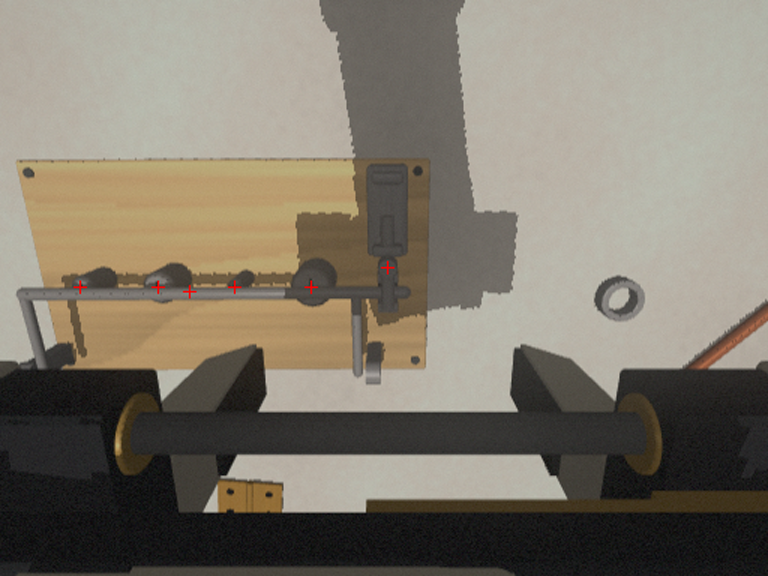

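Wrist view: predicted crosses fall on the knob (258,179) and cylinders. From right to left they are D (+93), A (+31), C (-31) and B (-93). I'll grip the knob and draw it back.

drive_tool(
  grip_force=20,
  steps=[
    [0.3, 0, 0, -30, 0],
    [0.3, 0, 0, -30, 0],
    [0.3, 0, 0, -30, 0],
    [0.3, 0, 0, -30, 0],
    [0.3, 0, 0, -26, 0],
    [0.3, 0, 0, -15, 0],
    [0.3, 0, 0, -9, 0],
    [0.3, 0, 0, 0, 0],
    [1, 0, 0, 0, 0],
    [1, 0, 0, 0, 0],
    [1, 0, 0, 0, 0],
    [1, 0, 0, 0, 0],
    [1, 0, 0, 0, 0],
    [1, 0, 0, 0, 0],
    [1, 0, 0, 0, 0],
  ],
)

```text
clock: 2.98
position: [0.4603, 0.1145, 0.081]
ee_rot: [-0.235, 3.132, 0.0]
force: [0.6, -0.3, 0.2]
width: 0.24
gripper_force: 0.0
```

drive_tool(
  steps=[
    [1, 0, 0, 0, 0],
    [1, 0, 0, 0, 0],
    [1, 0, 0, 0, 0],
    [1, 0, 0, 0, 0],
  ],
)

```text
clock: 3.32
position: [0.4602, 0.1145, 0.0808]
ee_rot: [-0.236, 3.133, 0.0]
force: [-1.4, -0.3, 2.7]
width: 0.146
gripper_force: 20.0
```

drive_tool(
  steps=[
    [1, -5, -0.8, 0, 0],
    [1, -5, -0.8, 0, 0],
    [1, -5, -0.8, 0, 0],
    [1, -5, -0.8, 0, 0],
    [1, -3, -0.5, 0, 0],
    [1, -2, -0.3, 0, 0],
    [1, -1, -0.2, 0, 0],
    [1, -1, -0.1, 0, 0],
    [1, -1, -0.1, 0, 0],
    [1, 0, 0, 0, 0],
  ],
)

```text
clock: 4.15
position: [0.4334, 0.1104, 0.0809]
ee_rot: [-0.235, 3.13, 0.0]
force: [6.0, 0.8, -3.8]
width: 0.144
gripper_force: 20.0
```

drive_tool(
  steps=[
    [1, -1, -0.2, 0, 0],
    [1, -1, -0.2, 0, 0],
    [1, 0, 0, 0, 0],
    [1, 0, 0, 0, 0],
  ],
)

```text
clock: 4.48
position: [0.4333, 0.1103, 0.081]
ee_rot: [-0.235, 3.127, 0.001]
force: [12.1, 2.1, -12.5]
width: 0.143
gripper_force: 20.0
```

drive_tool(
  steps=[
    [0.4, 0, 0, 0, 0],
    [0.4, 0, 0, 0, 0],
    [0.4, 0, 0, 0, 0],
    [0.4, 0, 0, 20, 0],
    [0.4, 0, 0, 30, 0],
    [0.4, 0, 0, 30, 0],
  ],
)

```text
clock: 4.98
position: [0.4286, 0.1089, 0.1609]
ee_rot: [0.235, -3.129, 0.002]
force: [0.3, 0.2, 0.3]
width: 0.53
gripper_force: 0.0
```

```bash
python3 - <<'E'
from h import *
o=state(); print(o['joints'].round(2))
for y in (0,31,-93,93): print(y,pw(0,y).round(4))
E
```

```text
t 4.9833 p [428.6 108.9 160.9] yaw tool-y deg 98.58 tilt [ 0.0037 -0.0012] F [0.3 0.2 0.3] w 48.7 gf 0.0
[-0.57  0.22  0.24  2.1  -0.07  0.84  1.43]
0 [ 0.5119 -0.0344  0.    ]
31 [ 0.5072 -0.0038  0.    ]
-93 [ 0.5261 -0.1263  0.    ]
93 [0.4977 0.0575 0.    ]
```

drive_tool(
  grip_force=20,
  steps=[
    [0.4, 6.4, -11, 0, -0.1205],
    [0.4, 6.4, -11, 0, -0.1205],
    [0.4, 6.4, -11, 0, -0.1205],
    [0.4, 6.4, -11, 0, -0.1205],
    [0.4, 6.4, -11, 0, -0.1205],
    [0.4, 6.4, -11, 0, -0.1205],
    [0.4, 6.4, -11, 0, -0.1205],
    [0.4, 6.4, -11, 0, -0.1205],
    [0.4, 6.4, -11, 0, -0.1205],
    [0.4, 6.4, -11, 0, -0.1205],
    [0.4, 6.4, -11, 0, -0.1205],
    [0.4, 6.4, -11, 0, -0.1205],
    [0.4, 6.4, -11, 0, -0.1205],
    [0.4, 0, 0, -30, 0],
    [0.4, 0, 0, -30, 0],
    [0.4, 0, 0, -25, 0],
    [0.4, 0, 0, -15, 0],
    [0.4, 0, 0, -10, 0],
    [0.4, 0, 0, -5, 0],
    [0.4, 0, 0, 0, 0],
  ],
)

```text
clock: 6.65
position: [0.5127, -0.0334, 0.0451]
ee_rot: [-2.043, -2.385, 0.002]
force: [0.6, 0.1, 0.2]
width: 0.601
gripper_force: 0.0
```

drive_tool(
  steps=[
    [1, 0, 0, 0, 0],
    [1, 0, 0, 0, 0],
    [1, 0, 0, 0, 0],
    [1, 0, 0, 0, 0],
    [1, 0, 0, 0, 0],
    [1, 0, 0, 0, 0],
    [1, 0, 0, 0, 0],
    [1, 0, 0, 0, 0],
  ],
)

```text
clock: 7.32
position: [0.5122, -0.0334, 0.0455]
ee_rot: [-2.043, -2.385, 0.002]
force: [-3.7, -0.6, 1.4]
width: 0.099
gripper_force: 20.0
```

drive_tool(
  steps=[
    [1, 1.4, 0.2, 13.9, 0],
    [1, 4.1, 0.6, 13.4, 0],
    [1, 6.6, 1, 12.2, 0],
    [1, 8.9, 1.4, 10.7, 0],
    [1, 10.9, 1.7, 8.7, 0],
    [1, 12.3, 1.9, 6.3, 0],
    [1, 13.3, 2.1, 3.8, 0],
    [1, 13.7, 2.1, 1, 0],
    [1, 13.7, 2.1, -1.8, 0],
    [1, 13, 2, -4.5, 0],
    [1, 12, 1.9, -7.1, 0],
    [1, 10.3, 1.6, -9.3, 0],
    [1, 8.3, 1.3, -11.2, 0],
    [1, 5.9, 0.9, -12.7, 0],
    [1, 3.3, 0.5, -13.5, 0],
    [1, 0.4, 0, -3, 0],
    [1, 0, 0, 0, 0],
  ],
)

```text
clock: 8.73
position: [0.6503, -0.0126, 0.0516]
ee_rot: [-2.043, -2.384, 0.003]
force: [-4.1, -2.7, 3.2]
width: 0.1
gripper_force: 20.0
```

drive_tool(
  steps=[
    [0, 0, 0, 0, 0],
    [0, 0, 0, 0, 0],
    [0, 0, 0, 20, 0],
    [0, 0, 0, 30, 0],
    [0, 0, 0, 30, 0],
    [0, 0, 0, 30, 0],
    [0, 0, 0, 30, 0],
    [0, -5.7, -26, 1, 0],
    [0, -5.7, -26, 1, 0],
    [0, -5.7, -26, 1, 0],
    [0, -5.7, -26, 1, 0],
    [0, -5.7, -26, 1, 0],
    [0, -5.7, -26, 1, 0],
    [0, -5.7, -26, 1, 0],
    [0, -5.7, -26, 1, 0],
    [0, -5.7, -26, 1, 0],
    [0, -5.7, -26, 1, 0],
    [0, 0, 0, 0, 0],
    [0, 0, 0, 0, 0],
  ],
)

```text
clock: 10.32
position: [0.5941, -0.2739, 0.2025]
ee_rot: [2.047, 2.382, -0.0]
force: [1.0, 0.5, -0.1]
width: 1.002
gripper_force: 0.0
```

```bash
cat >> h.py <<'E'
def ring(d,guess,z=.016,win=None,tag=None):
    # fit the collar: dark ring on the bright shelf; Hough on top edge
    q=proj(d,[*guess,z]); dist=np.linalg.norm(np.array(d['xyz'])-[*guess,z]); s=f(d)/dist
    w=int(.045*s); u,v=q.astype(int); x0,y0=max(u-w,0),max(v-w,0)
    g=cv2.cvtColor(d['image'],cv2.COLOR_RGB2GRAY)[y0:v+w,x0:u+w]
    _,m=cv2.threshold(g,0,255,cv2.THRESH_BINARY_INV+cv2.THRESH_OTSU)
    cs,h=cv2.findContours(m,cv2.RETR_CCOMP,cv2.CHAIN_APPROX_NONE)
    out=[]
    for i,c in enumerate(cs):
        if len(c)>15 and cv2.contourArea(c)>100:
            pts=np.array([ray(d,a+x0,b+y0,z)[:2]*1000 for a,b in c[:,0]],np.float32)
            (cx,cy),(a,b),_=cv2.fitEllipse(pts); out.append((h[0,i,3]>=0,round(cx,1),round(cy,1),round(a,1),round(b,1)))
    if tag: cv2.imwrite('pics/'+tag,cv2.resize(np.hstack([g,m]),None,fx=3,fy=3))
    return out
E
python3 - <<'E'
from h import *
import pickle
state()
d=cam('wrist'); pickle.dump(d,open('w2.pkl','wb')); print(proj(d,[.593,-.272,.016]),ring(d,(.593,-.272),tag='r2.png')); save(d,'w2.png')
t=cam('top'); print(proj(d,[.456,-.264,.016]),ring(t,(.593,-.272)),ring(t,(.456,-.264)),ring(t,(.478,.326)))
pickle.dump(t,open('t2.pkl','wb'))
E
```

```text
t 10.3167 p [ 594.1 -273.9  202.5] yaw tool-y deg 8.66 tilt [-0.0009  0.0007] F [ 1.   0.5 -0.1] w 92.2 gf 0.0
[257.24155011 169.4634187 ] [(np.False_, 591.2, -262.1, 80.0, 97.7)]
[134.65672761 144.01035561] [(np.False_, 594.7, -260.7, 78.1, 96.0)] [] [(np.False_, 478.6, 324.2, 37.8, 40.4)]
```

View pics/w2.png

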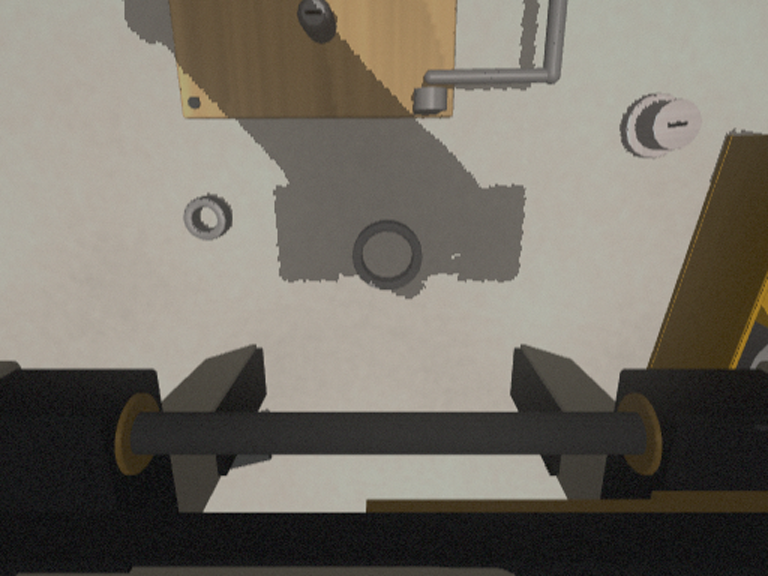

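D is at (258,170), A at (139,145), both where predicted. D lies in the arm's shadow, so I'll use local thresholding.

```bash
sed -i 's/    _,m=cv2.threshold.*/    m=cv2.adaptiveThreshold(cv2.GaussianBlur(g,(3,3),0),255,cv2.ADAPTIVE_THRESH_MEAN_C,cv2.THRESH_BINARY_INV,61 if s>500 else 31,14)/' h.py
python3 - <<'E'
from h import *
import pickle
d=pickle.load(open('w2.pkl','rb'));t=pickle.load(open('t2.pkl','rb'))
print(ring(d,(.593,-.272)),ring(d,(.456,-.264)));print(ring(t,(.593,-.272)),ring(t,(.456,-.264)),ring(t,(.478,.326)))
g=cv2.cvtColor(d['image'],cv2.COLOR_RGB2GRAY); print(g[170,228:290])
E
```

```text
[(np.False_, 593.2, -276.4, 54.8, 78.9), (np.True_, 593.0, -269.0, 30.1, 37.0)] [(np.False_, 460.2, -263.8, 31.8, 36.6), (np.True_, 460.6, -263.5, 11.9, 15.7)]
[(np.False_, 594.3, -272.8, 51.9, 81.0)] [] [(np.False_, 478.1, 323.5, 40.0, 42.2)]
[101  99 102 100  99  98  93  72  76  75  76  75  68  63  96 100  98 101
 101 100  99 101  99 100 101 101  98 100 103  98  98  98 100  99 101 101
 102 102 102  97 100 100 100  99 101 100  82  64  71  72  69  75  76  84
 100 102 101 102 101 102 101 102]
```

```bash
sed -i 's/def ring(d,guess,z=.016,/def ring(d,guess,z=.016,th=None,/; s/^    cs,h=cv2.find/    if th: m=(g<th).astype(np.uint8)*255\n&/' h.py
python3 - <<'E'
from h import *
import pickle
d=pickle.load(open('w2.pkl','rb'))
print(ring(d,(.593,-.272),th=87,tag='r3.png'),ring(d,(.593,-.272),th=84,z=.013))
E
```

```text
[(np.False_, 593.8, -272.2, 51.1, 52.5), (np.True_, 593.5, -271.9, 35.9, 37.6)] [(np.False_, 593.8, -272.9, 51.4, 52.6), (np.True_, 593.5, -272.5, 36.4, 38.0)]
```

drive_tool(
  grip_force=30,
  steps=[
    [0, -0.4, 1.6, -30, 0],
    [0, 0, 0, -35, 0],
    [0, 0, 0, -35, 0],
    [0, 0, 0, -35, 0],
    [0, 0, 0, -30, 0],
    [0, 0, 0, -15, 0],
    [0, 0, 0, -10, 0],
    [0, 0, 0, -5, 0],
    [0, 0, 0, -2.5, 0],
    [0, 0, 0, 0, 0],
    [1, 0, 0, 0, 0],
    [1, 0, 0, 0, 0],
    [1, 0, 0, 0, 0],
    [1, 0, 0, 0, 0],
    [1, 0, 0, 0, 0],
    [1, 0, 0, 0, 0],
  ],
)

```text
clock: 11.75
position: [0.5941, -0.2704, 0.0054]
ee_rot: [2.043, 2.386, 0.0]
force: [0.7, -0.2, -0.0]
width: 0.613
gripper_force: 0.0
```

drive_tool(
  steps=[
    [0.4, -0.4, -1.9, 0, 0],
    [1, 0, 0, 0, 0],
    [1, 0, 0, 0, 0],
    [1, 0, 0, 0, 0],
    [1, 0, 0, 0, 0],
  ],
)

```text
clock: 12.17
position: [0.5936, -0.2726, 0.0052]
ee_rot: [2.044, 2.386, -0.0]
force: [-0.4, -0.5, 1.1]
width: 0.561
gripper_force: 30.0
```

drive_tool(
  steps=[
    [1, 0, 0, 20, 0],
    [1, 0, 0, 30, 0],
    [1, 0, 0, 30, 0],
    [1, 0, 0, 30, 0],
    [1, 0, 0, 0, 0],
  ],
)

```text
clock: 12.58
position: [0.5964, -0.2741, 0.1211]
ee_rot: [2.039, 2.38, 0.004]
force: [1.1, -1.1, -0.7]
width: 0.561
gripper_force: 30.0
```

```bash
python3 - <<'E'
from h import *
o=state();t=pw(0,93)*1000; print('target',t.round(1),'delta',(t[:2]-o['position'][:2]*1000).round(1))
d=cam('wrist'); save(d,'w4.png',2,(190,130,330,250))
E
```

```text
t 12.5833 p [ 596.4 -274.1  121.1] yaw tool-y deg 8.83 tilt [-0.0042  0.0072] F [ 1.1 -1.1 -0.7] w 51.6 gf 29.99972652643919
target [497.7  57.5   0. ] delta [-98.7 331.6]
```

View pics/w4.png

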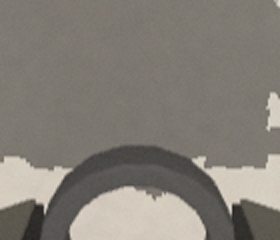

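Collar D is held level between the pads, at about (139,190) in the crop. Now I'll move it over cylinder D.

drive_tool(
  steps=[
    [1, -7, 23.7, 0, 0],
    [1, -7, 23.7, 0, 0],
    [1, -7, 23.7, 0, 0],
    [1, -7, 23.7, 0, 0],
    [1, -7, 23.7, 0, 0],
    [1, -7, 23.7, 0, 0],
    [1, -7, 23.7, 0, 0],
    [1, -7, 23.7, 0, 0],
    [1, -7, 23.7, 0, 0],
    [1, -7, 23.7, 0, 0],
    [1, -7, 23.7, 0, 0],
    [1, -7, 23.7, 0, 0],
    [1, -7, 23.7, 0, 0],
    [1, -7, 23.7, 0, 0],
    [1, 0, 0, 0, 0],
    [1, 0, 0, 0, 0],
    [1, 0, 0, 0, 0],
  ],
)

```text
clock: 14.05
position: [0.4953, 0.0591, 0.1146]
ee_rot: [-2.043, -2.386, 0.002]
force: [-0.2, 0.0, -0.1]
width: 0.561
gripper_force: 30.0
```

```bash
python3 - <<'E'
from h import *
o=state();t=pw(0,93)*1000; print('delta',(t[:2]-o['position'][:2]*1000).round(1))
d=cam('wrist');print(proj(d,pw(0,93,44)),proj(d,o['position'])); save(d,'w5.png')
E
```

```text
t 14.05 p [495.3  59.1 114.6] yaw tool-y deg 8.86 tilt [-0.0006 -0.0009] F [-0.2  0.  -0.1] w 51.6 gf 29.999581770971417
delta [ 2.4 -1.6]
[260.66925816 207.46953861] [257.67340221 246.77383623]
```

View pics/w5.png

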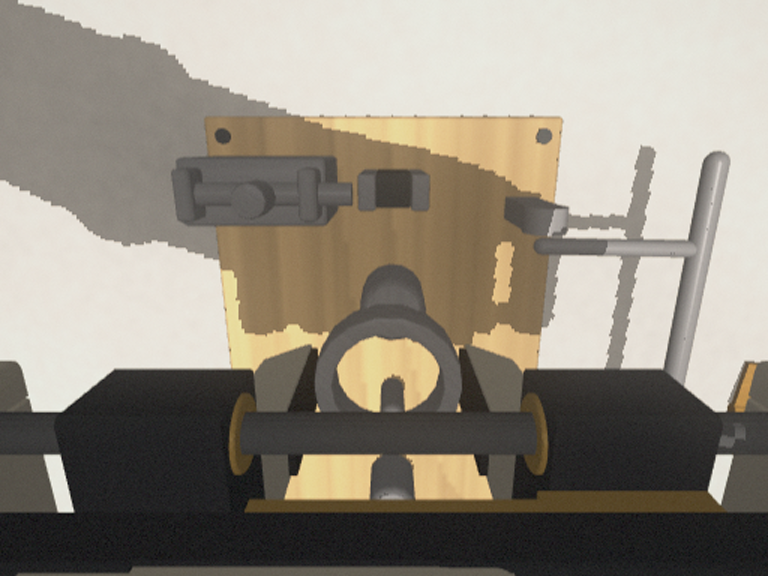

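```bash
python3 - <<'E'
from h import *
d=cam('wrist')
for p in [(0,155,60),(-55,155,95),(-100,190,10),(90,190,10),(0,106.5,44),(0,93,44),(0,110.5,10)]: print(p,(proj(d,pw(*p))*1.5).round(1))
l,s,c=board(d)
hsv=cv2.cvtColor(d['image'],cv2.COLOR_RGB2HSV); m=cv2.inRange(hsv,(8,60,40),(28,255,255))
# far edge (y=190) of board: first board row per column
for u in (150,180,250,300,350,365):
    col=np.where(m[60:110,u])[0]; 
    if len(col): print(u,col[0]+60, (ray(d,u,col[0]+60-.5,.010)*1000).round(1), end=' ; ')
c,s_=np.cos(A),np.sin(A)
print()
for v in (90,100,110,120):
    r=np.where(m[v,120:390])[0]+120
    for u in (r[0]-.5,r[-1]+.5):
        q=ray(d,u,v,.010)[:2]-O; print(v,u,'panel',(np.array([q@[c,s_],q@[-s_,c]])*1000).round(1))
E
```

```text
(0, 155, 60) [391.  190.1]
(-55, 155, 95) [244.  198.5]
(-100, 190, 10) [199.6 113.6]
(90, 190, 10) [562.5 113.4]
(0, 106.5, 44) [390.7 284.9]
(0, 93, 44) [390.7 310. ]
(0, 110.5, 10) [390.4 261.5]
150 77 [397.2 139.5  10. ] ; 180 77 [420.5 143.1  10. ] ; 250 77 [474.9 151.5  10. ] ; 300 77 [513.7 157.5  10. ] ; 350 77 [552.5 163.5  10. ] ; 365 77 [564.2 165.3  10. ] ; 
90 136.5 panel [-98.5 179.4]
90 373.5 panel [ 90.  179.3]
100 137.5 panel [-98.6 171.8]
100 372.5 panel [ 90.  171.7]
110 223.5 panel [-29.8 164. ]
110 371.5 panel [ 90.  163.9]
120 224.5 panel [-29.3 156.1]
120 370.5 panel [ 90. 156.]
```

drive_tool(
  steps=[
    [1, 3.2, -2, -10, 0],
    [1, 0, 0, -25, 0],
    [1, 0, 0, -20, 0],
    [1, 0, 0, -8, 0],
    [1, 0, 0, 0, 0],
    [1, 0, 0, 0, 0],
  ],
)

```text
clock: 14.65
position: [0.4989, 0.0566, 0.052]
ee_rot: [-2.045, -2.385, 0.002]
force: [-0.4, -0.8, 0.2]
width: 0.562
gripper_force: 30.0
```

drive_tool(
  steps=[
    [1, -0.4, 0.4, -4, 0],
    [1, 0, 0, -4, 0],
    [1, 0, 0, -3, 0],
    [1, 0, 0, -3, 0],
    [1, 0, 0, 0, 0],
  ],
)

```text
clock: 15.07
position: [0.4983, 0.058, 0.0378]
ee_rot: [-2.043, -2.386, 0.0]
force: [0.5, 1.1, -1.5]
width: 0.566
gripper_force: 30.0
```

drive_tool(
  steps=[
    [1, 0, 0, -5, 0],
    [1, 0, 0, -5, 0],
    [1, 0, 0, -5, 0],
    [1, 0, 0, -4, 0],
    [1, 0, 0, -2, 0],
    [1, 0, 0, -1, 0],
    [1, 0, 0, 0, 0],
  ],
)

```text
clock: 15.65
position: [0.4983, 0.0578, 0.0159]
ee_rot: [-2.043, -2.386, 0.001]
force: [-0.2, 0.1, -0.8]
width: 0.562
gripper_force: 30.0
```

drive_tool(
  steps=[
    [0, 0, 0, 0, 0],
    [0, 0, 0, 0, 0],
    [0, 0, 0, 0, 0],
    [0, 0, 0, 30, 0],
    [0, 0, 0, 35, 0],
    [0, 0, 0, 35, 0],
    [0, 0, 0, 35, 0],
    [0, -3.5, -26.8, 3, 0],
    [0, -3.5, -26.8, 3, 0],
    [0, -3.5, -26.8, 3, 0],
    [0, -3.5, -26.8, 3, 0],
    [0, -3.5, -26.8, 3, 0],
    [0, -3.5, -26.8, 3, 0],
    [0, -3.5, -26.8, 3, 0],
    [0, -3.5, -26.8, 3, 0],
    [0, -3.5, -26.8, 3, 0],
    [0, -3.5, -26.8, 3, 0],
    [0, -3.5, -26.8, 3, 0],
    [0, -3.5, -26.8, 3, 0],
    [0, 0, 0, 0, 0],
  ],
)

```text
clock: 17.32
position: [0.455, -0.2697, 0.1885]
ee_rot: [2.049, 2.377, -0.003]
force: [-0.4, -0.5, 0.5]
width: 1.002
gripper_force: 0.0
```

```bash
python3 - <<'E'
from h import *
o=state()
d=cam('wrist');p=proj(d,[.458,-.264,.016]);print(p)
g=cv2.cvtColor(d['image'],cv2.COLOR_RGB2GRAY);u,v=p.astype(int);print(g[v,u-25:u+26])
for th in (80,90,100): print(th,ring(d,(.458,-.264),th=th))
save(d,'w6.png')
E
```

```text
t 17.3167 p [ 455.  -269.7  188.5] yaw tool-y deg 8.48 tilt [-0.0039  0.0012] F [-0.4 -0.5  0.5] w 92.2 gf 0.0
[261.37607735 168.97228479]
[101 100 105 103 101 103 103 104 102 103  66  73  79  76  74  75  76 101
 101 102 102 103 104 103 103 103 102 106 105 105 106 103  76  75  75  78
  76  75  79 104 103 100 107 102 102 105 103 105 104 104 105]
80 [(np.False_, 456.6, -264.3, 30.2, 31.5), (np.True_, 456.5, -263.8, 16.3, 17.5)]
90 [(np.False_, 456.7, -264.3, 30.8, 32.9), (np.True_, 456.7, -264.1, 15.2, 17.1)]
100 [(np.False_, 456.7, -264.4, 31.4, 34.4), (np.True_, 456.6, -264.0, 13.6, 16.3)]
```

View pics/w6.png

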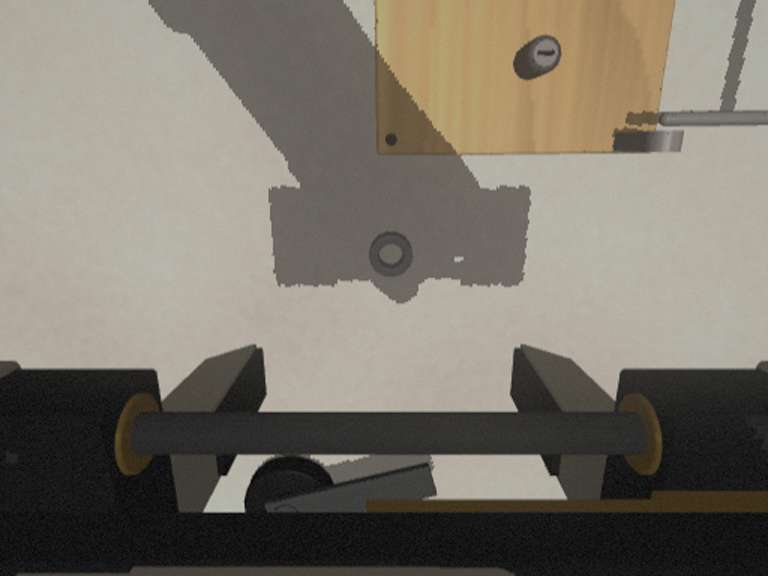

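A is at (260,169), 31 mm across and clear of everything. Descending onto it.

drive_tool(
  steps=[
    [0, 1.5, 5.4, -20, 0],
    [0, 0, 0, -35, 0],
    [0, 0, 0, -35, 0],
    [0, 0, 0, -35, 0],
    [0, 0, 0, -30, 0],
    [0, 0, 0, -15, 0],
    [0, 0, 0, -8, 0],
    [0, 0, 0, -4, 0],
    [0.4, 0, 0, 0, 0],
    [0.4, 0, 0, 0, 0],
  ],
)

```text
clock: 18.2
position: [0.4586, -0.2584, 0.006]
ee_rot: [2.042, 2.386, 0.001]
force: [0.0, -1.2, 0.8]
width: 0.899
gripper_force: 0.0
```

drive_tool(
  steps=[
    [0.4, -1.8, -5.8, -0.5, 0],
    [0.4, 0, 0, 0, 0],
    [0.4, 0, 0, 0, 0],
    [0.4, 0, 0, 0, 0],
  ],
)

```text
clock: 18.53
position: [0.4564, -0.2643, 0.0051]
ee_rot: [2.043, 2.385, 0.001]
force: [-0.6, -0.2, 0.2]
width: 0.625
gripper_force: 0.0
```

drive_tool(
  steps=[
    [1, 0, 0, 0, 0],
    [1, 0, 0, 0, 0],
    [1, 0, 0, 0, 0],
    [1, 0, 0, 0, 0],
    [1, 0, 0, 0, 0],
    [1, 0, 0, 0, 0],
  ],
)

```text
clock: 19.03
position: [0.4562, -0.264, 0.0046]
ee_rot: [-2.043, -2.386, -0.0]
force: [-0.6, 0.7, 0.1]
width: 0.329
gripper_force: 30.0
```

drive_tool(
  steps=[
    [1, 0, 0, 20, 0],
    [1, 0, 0, 30, 0],
    [1, 0, 0, 30, 0],
    [1, 0, 0, 20, 0],
    [1, 4.3, 21.7, 0, 0],
    [1, 4.3, 21.7, 0, 0],
    [1, 4.3, 21.7, 0, 0],
    [1, 4.3, 21.7, 0, 0],
    [1, 4.3, 21.7, 0, 0],
    [1, 4.3, 21.7, 0, 0],
    [1, 4.3, 21.7, 0, 0],
    [1, 4.3, 21.7, 0, 0],
    [1, 4.3, 21.7, 0, 0],
    [1, 4.3, 21.7, 0, 0],
    [1, 4.3, 21.7, 0, 0],
    [1, 4.3, 21.7, 0, 0],
    [1, 0, 0, 0, 0],
    [1, 0, 0, 0, 0],
    [1, 0, 0, 0, 0],
    [1, 0, 0, 0, 0],
  ],
)

```text
clock: 20.7
position: [0.5075, -0.0048, 0.1047]
ee_rot: [2.045, 2.385, -0.0]
force: [0.5, -0.7, -1.2]
width: 0.334
gripper_force: 30.0
```

```bash
python3 - <<'E'
from h import *
o=state();t=pw(0,31)*1000; print('delta',(t[:2]-o['position'][:2]*1000).round(1))
d=cam('wrist');print(proj(d,pw(0,31,44)),proj(d,pw(0,93,44)),proj(d,o['position'])); save(d,'w7.png')
E
```

```text
t 20.7 p [507.5  -4.8 104.7] yaw tool-y deg 8.77 tilt [-0.0004 -0.0001] F [ 0.5 -0.7 -1.2] w 30.8 gf 29.999600211158395
delta [-0.3  1. ]
[257.66737676 208.11578504] [257.49450103 122.33177835] [257.72758441 246.76194826]
```

View pics/w7.png

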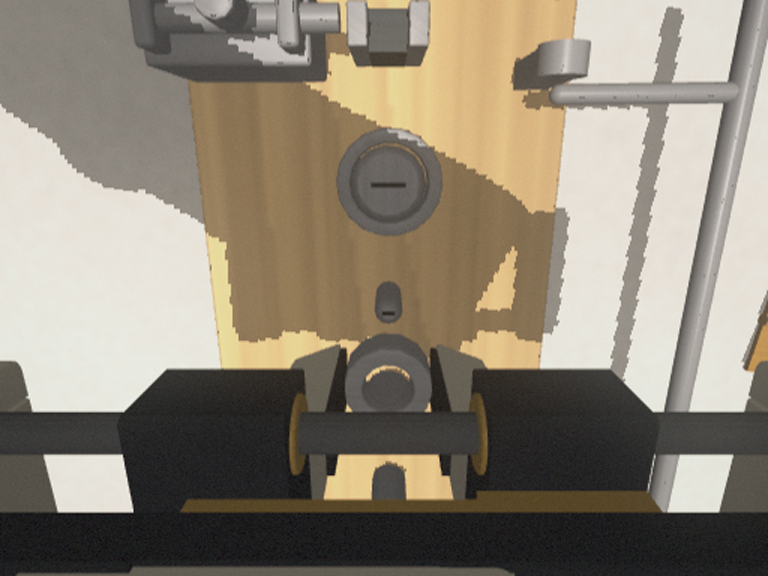

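D is seated at (388,184). Cylinder A's top is at (389,313), within 1 mm of the prediction. Lowering A.

drive_tool(
  steps=[
    [1, 0.3, 0.5, -20, 0],
    [1, 0, 0, -20, 0],
    [1, 0, 0, -10, 0],
    [1, 0, 0, -3, 0],
    [1, 0, 0, 0, 0],
    [1, 0, 0, -4, 0],
    [1, 0, 0, -4, 0],
    [1, 0, 0, -3, 0],
    [1, 0, 0, -3, 0],
    [1, 0, 0, 0, 0],
  ],
)

```text
clock: 21.58
position: [0.5079, -0.0031, 0.0373]
ee_rot: [-2.043, -2.386, 0.0]
force: [0.1, 0.5, -0.7]
width: 0.33
gripper_force: 30.0
```

drive_tool(
  steps=[
    [1, 0, 0, -5, 0],
    [1, 0, 0, -5, 0],
    [1, 0, 0, -5, 0],
    [1, 0, 0, -4, 0],
    [1, 0, 0, -2, 0],
    [1, 0, 0, 0, 0],
    [1, 0, 0, 0, 0],
  ],
)

```text
clock: 22.17
position: [0.508, -0.0033, 0.0165]
ee_rot: [-2.044, -2.386, 0.0]
force: [-0.4, -0.2, -0.5]
width: 0.33
gripper_force: 30.0
```

drive_tool(
  steps=[
    [0.2, 0, 0, 0, 0],
    [0.2, 0, 0, 0, 0],
    [0.2, 0, 0, 0, 0],
    [0, 0, 0, 30, 0],
    [0, 0, 0, 35, 0],
    [0, 0, 0, 35, 0],
    [0, 0, 0, 35, 0],
    [0, -2.5, 27.3, 3, 0],
    [0, -2.5, 27.3, 3, 0],
    [0, -2.5, 27.3, 3, 0],
    [0, -2.5, 27.3, 3, 0],
    [0, -2.5, 27.3, 3, 0],
    [0, -2.5, 27.3, 3, 0],
    [0, -2.5, 27.3, 3, 0],
    [0, -2.5, 27.3, 3, 0],
    [0, -2.5, 27.3, 3, 0],
    [0, -2.5, 27.3, 3, 0],
    [0, -2.5, 27.3, 3, 0],
    [0, -2.5, 27.3, 3, 0],
    [0, 0, 0, 0, 0],
  ],
)

```text
clock: 23.83
position: [0.4764, 0.3313, 0.1878]
ee_rot: [-2.033, -2.393, -0.003]
force: [0.4, -0.1, -0.4]
width: 0.995
gripper_force: 0.0
```

drive_tool(
  steps=[
    [0, 0, 0, 0, 0],
    [0, 0, 0, 0, 0],
    [0, 0, 0, 0, 0],
  ],
)

```text
clock: 24.08
position: [0.4783, 0.3229, 0.1877]
ee_rot: [2.045, 2.384, -0.001]
force: [-0.1, -0.4, 0.5]
width: 1.003
gripper_force: 0.0
```

```bash
python3 - <<'E'
from h import *
o=state()
d=cam('wrist');p=proj(d,[.478,.325,.016]);print(p)
g=cv2.cvtColor(d['image'],cv2.COLOR_RGB2GRAY);u,v=p.astype(int);print(g[v,u-25:u+26])
for th in (85,95,None): print(th,ring(d,(.478,.325),th=th))
t=cam('top');print('top',ring(t,(.478,.325)))
save(d,'w8.png')
E
```

```text
t 24.0833 p [478.3 322.9 187.7] yaw tool-y deg 8.74 tilt [-0.0005 -0.0001] F [-0.1 -0.4  0.5] w 92.3 gf 0.0
[258.06079186 172.52844025]
[107 102 103 105 105 104 104 105  89  72  75  75  78  78  73  58  81 108
 106 106 106 108 107 106 106 107 105 103 104 107 108 106 107 106 105 104
  93  60  73  79  76  77  75  75  84 107 105 110 104 105 105]
85 [(np.False_, 478.6, 328.4, 37.3, 38.7), (np.True_, 478.5, 328.9, 22.6, 24.0)]
95 [(np.False_, 478.6, 328.5, 37.8, 39.9), (np.True_, 478.4, 328.9, 21.2, 23.5)]
None [(np.False_, 478.5, 318.5, 49.3, 85.6), (np.True_, 478.3, 329.5, 21.1, 23.5)]
top [(np.False_, 488.0, 317.8, 43.5, 62.8)]
```

View pics/w8.png

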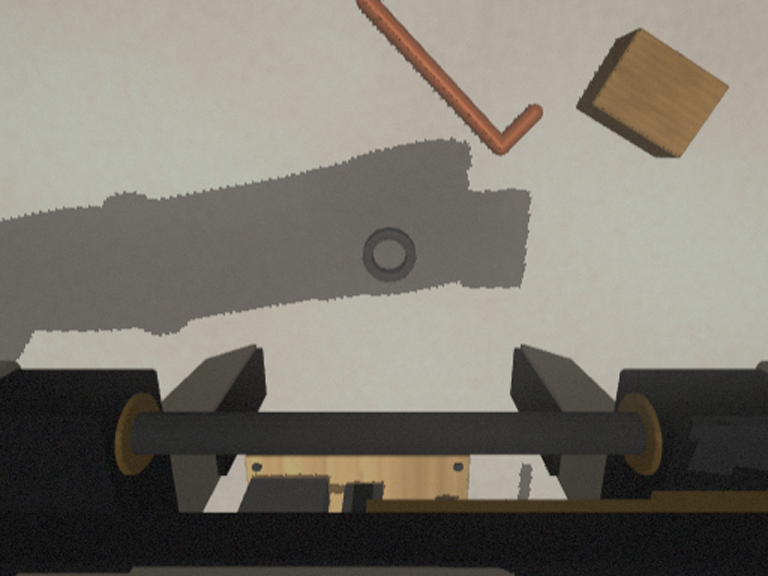

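B is at (259,170), with the pull at (500,150) and the box clear of it. Wrist and top views differ by 2–3 mm, so I'll re-measure from lower.

drive_tool(
  steps=[
    [0, 0, 4, -30, 0],
    [0, 0, 0, -30, 0],
    [0, 0, 0, -20, 0],
    [0, 0, 0, 0, 0],
    [0, 0, 0, 0, 0],
    [0, 0, 0, 0, 0],
    [0, 0, 0, 0, 0],
  ],
)

```text
clock: 24.77
position: [0.4792, 0.3286, 0.1093]
ee_rot: [2.044, 2.385, 0.004]
force: [-0.4, 0.6, 1.2]
width: 0.999
gripper_force: 0.0
```

```bash
python3 - <<'E'
from h import *
o=state()
d=cam('wrist')
for th in (85,95): print(th,ring(d,(.478,.327),th=th),ring(d,(.478,.327),th=th,z=.013))
E
```

```text
t 24.7667 p [479.2 328.6 109.3] yaw tool-y deg 8.82 tilt [0.0013 0.0023] F [-0.4  0.6  1.2] w 91.9 gf 0.0
85 [(np.False_, 478.5, 328.9, 37.2, 39.7), (np.True_, 478.4, 329.8, 21.4, 23.4)] [(np.False_, 478.6, 328.0, 37.6, 40.2), (np.True_, 478.5, 328.8, 21.7, 23.7)]
95 [(np.False_, 478.5, 328.9, 37.6, 40.6), (np.True_, 478.4, 329.7, 20.7, 23.2)] [(np.False_, 478.6, 328.0, 38.0, 41.1), (np.True_, 478.5, 328.8, 20.9, 23.5)]
```

drive_tool(
  steps=[
    [0, -0.5, 0, -30, 0],
    [0, 0, 0, -30, 0],
    [0, 0, 0, -25, 0],
    [0, 0, 0, -12, 0],
    [0.3, 0, 0, -7, 0],
    [0.3, 0, 0, 0, 0],
    [0.3, 0, 0, 0, 0],
  ],
)

```text
clock: 25.4
position: [0.4784, 0.3287, 0.0047]
ee_rot: [2.043, 2.386, 0.002]
force: [-0.0, 0.3, 0.8]
width: 0.832
gripper_force: 0.0
```

drive_tool(
  steps=[
    [1, 0, 0, 0, 0],
    [1, 0, 0, 0, 0],
    [1, 0, 0, 0, 0],
    [1, 0, 0, 0, 0],
    [1, 0, 0, 0, 0],
    [1, 0, 0, 0, 0],
    [1, 0, 0, 0, 0],
  ],
)

```text
clock: 25.98
position: [0.4776, 0.3286, 0.0039]
ee_rot: [-2.043, -2.386, -0.001]
force: [-1.0, -0.6, 3.2]
width: 0.422
gripper_force: 30.0
```

drive_tool(
  steps=[
    [1, 0, 0, 20, 0],
    [1, 0, 0, 30, 0],
    [1, 0, 0, 40, 0],
    [1, 0, 0, 35, 0],
    [1, 3, -28.4, 0, 0],
    [1, 3, -28.4, 0, 0],
    [1, 3, -28.4, 0, 0],
    [1, 3, -28.4, 0, 0],
    [1, 3, -28.4, 0, 0],
    [1, 3, -28.4, 0, 0],
    [1, 3, -28.4, 0, 0],
    [1, 3, -28.4, 0, 0],
    [1, 3, -28.4, 0, 0],
    [1, 3, -28.4, 0, 0],
    [1, 3, -28.4, 0, 0],
    [1, 3, -28.4, 0, 0],
    [1, 3, -28.4, 0, 0],
    [1, 3, -28.4, 0, 0],
    [1, 3, -28.4, 0, 0],
    [1, 3, -28.4, 0, 0],
  ],
)

```text
clock: 27.65
position: [0.5253, -0.1274, 0.1285]
ee_rot: [-2.043, -2.386, 0.0]
force: [-0.7, 0.8, -0.9]
width: 0.419
gripper_force: 30.0
```

drive_tool(
  steps=[
    [1, 0, 0, -15, 0],
    [1, 0, 0, -10, 0],
    [1, 0, 0, 0, 0],
    [1, 0, 0, 0, 0],
    [1, 0, 0, 0, 0],
  ],
)

```text
clock: 28.07
position: [0.5256, -0.1248, 0.1037]
ee_rot: [-2.041, -2.387, -0.0]
force: [-0.4, -0.1, -0.8]
width: 0.416
gripper_force: 30.0
```

```bash
python3 - <<'E'
from h import *
o=state();t=pw(0,-93)*1000; print('delta',(t[:2]-o['position'][:2]*1000).round(1))
d=cam('wrist');print(proj(d,pw(0,-93,44))*1.5,proj(d,pw(0,-31,44))*1.5,proj(d,pw(0,31,44))*1.5,proj(d,o['position'])*1.5); save(d,'w9.png')
E
```

```text
t 28.0667 p [ 525.6 -124.8  103.7] yaw tool-y deg 8.95 tilt [ 0.0005 -0.0004] F [-0.4 -0.1 -0.8] w 38.3 gf 29.999850243330002
delta [ 0.6 -1.5]
[387.54338792 317.99489348] [387.80603571 189.70246725] [388.11754412  37.54368164] [386.56142684 370.16249341]
```

View pics/w9.png

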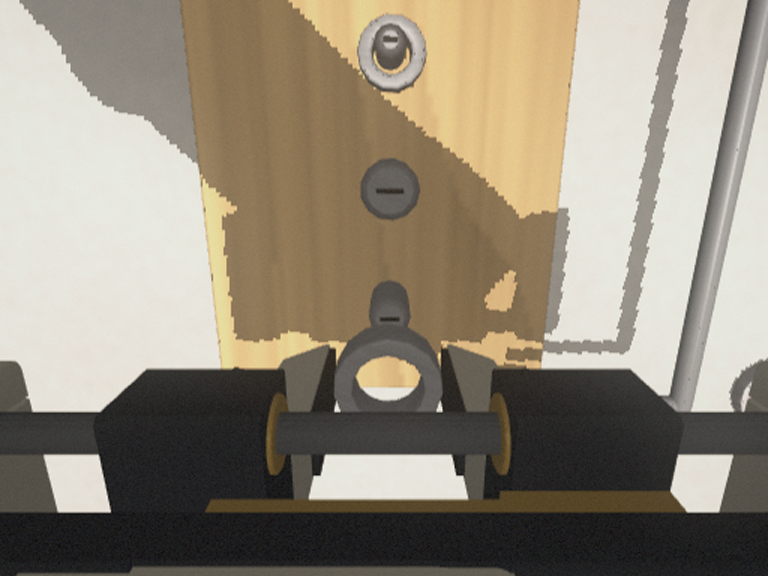

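A is seated at (392,45), C is empty, and cylinder B's top is at (389,319). Lowering B.

drive_tool(
  steps=[
    [1, 1, -1.7, -20, 0],
    [1, 0, 0, -20, 0],
    [1, 0, 0, -10, 0],
    [1, 0, 0, -2, 0],
    [1, 0, 0, 0, 0],
    [1, 0, 0, -4, 0],
    [1, 0, 0, -4, 0],
    [1, 0, 0, -3, 0],
    [1, 0, 0, -3, 0],
    [1, 0, 0, 0, 0],
  ],
)

```text
clock: 28.95
position: [0.5265, -0.1271, 0.0373]
ee_rot: [-2.043, -2.386, -0.001]
force: [0.6, 3.0, -1.2]
width: 0.419
gripper_force: 30.0
```

drive_tool(
  steps=[
    [1, 0, 0.7, -5, 0],
    [1, 0, 0, -5, 0],
    [1, 0, 0, -5, 0],
    [1, 0, 0, -4, 0],
    [1, 0, 0, -2, 0],
    [1, 0, 0, -1, 0],
    [1, 0, 0, 0, 0],
  ],
)

```text
clock: 29.53
position: [0.5265, -0.1269, 0.0154]
ee_rot: [-2.043, -2.386, 0.0]
force: [-0.1, 2.7, -1.3]
width: 0.421
gripper_force: 30.0
```

drive_tool(
  steps=[
    [0.2, 0, 0, 0, 0],
    [0.2, 0, 0, 0, 0],
    [0.2, 0, 0, 0, 0],
    [0.2, 0, 0, 30, 0],
    [0.3, 0, 0, 35, 0],
    [0.3, 0, 0, 35, 0],
    [0.3, 0, 0, 35, 0],
    [0.3, 12, 10, 25, 0],
    [0.3, 12, 10, 25, 0],
    [0.3, 12, 10, 0, 0],
    [0.3, 12, 10, 0, 0],
    [0.3, 12, 10, 0, 0],
    [0.3, 12, 10, 0, 0],
    [0.3, 12, 10, 0, 0],
    [0.3, 12, 10, 0, 0],
    [0.3, 12, 10, 0, 0],
    [0.3, 12, 10, 0, 0],
    [0.3, 0, 0, 0, 0],
    [0.3, 0, 0, 0, 0],
    [0.3, 0, 0, 0, 0],
  ],
)

```text
clock: 31.2
position: [0.6459, -0.028, 0.2004]
ee_rot: [2.045, 2.385, -0.002]
force: [-0.0, -1.0, 0.0]
width: 0.697
gripper_force: 0.0
```

```bash
python3 - <<'E'
from h import *
o=state()
d=cam('wrist');t=cam('top')
a=cv2.resize(d['image'],None,fx=1.1,fy=1.1)
u=t['image'][160:290,190:350]; u=cv2.resize(u,None,fx=422/130*.7,fy=422/130*.7)
u=np.vstack([u,np.zeros((a.shape[0]-u.shape[0],u.shape[1],3),np.uint8)])
im=np.hstack([a[:,:430],u])[...,::-1]; cv2.imwrite('pics/c10.png',im); print(im.shape)
print(proj(d,pw(139.7,0,61)))
E
```

```text
t 31.2 p [645.9 -28.  200.4] yaw tool-y deg 8.79 tilt [-0.0006 -0.0007] F [-0. -1.  0.] w 64.2 gf 0.0
(422, 794, 3)
[264.60080198 167.87783503]
```

View pics/c10.png

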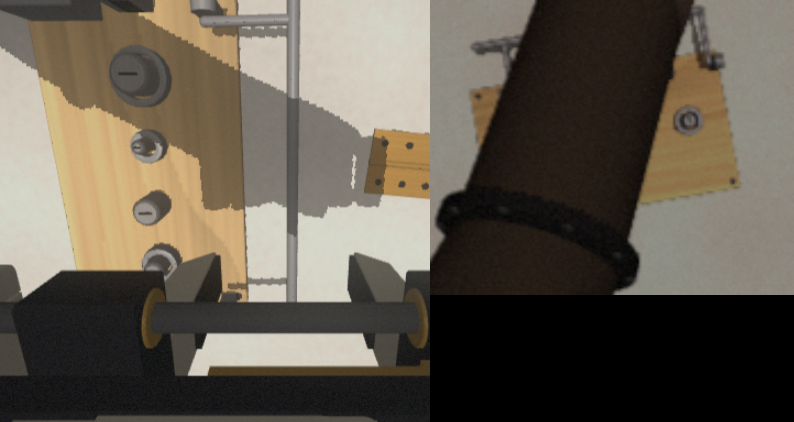

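All three collars are seated and the bail bar is at (266,168), as predicted. Gripping the bail.

drive_tool(
  grip_force=20,
  steps=[
    [0.4, 4.4, 15.4, -20, 0],
    [0.4, 0, 0, -35, 0],
    [0.4, 0, 0, -35, 0],
    [0.4, 0, 0, -30, 0],
    [0.4, 0, 0, -18, 0],
    [0.4, 0, 0, -10, 0],
    [0.4, 0, 0, 0, 0],
    [1, 0, 0, 0, 0],
    [1, 0, 0, 0, 0],
    [1, 0, 0, 0, 0],
    [1, 0, 0, 0, 0],
    [1, 0, 0, 0, 0],
    [1, 0, 0, 0, 0],
    [1, 0, 0, 0, 0],
    [1, 0, 0, 0, 0],
    [1, 0, 0, 0, 0],
  ],
)

```text
clock: 32.63
position: [0.6501, -0.0117, 0.0527]
ee_rot: [-2.043, -2.385, 0.001]
force: [-4.4, -0.6, 4.9]
width: 0.101
gripper_force: 20.0
```

drive_tool(
  steps=[
    [1, -0.4, 0, 3, 0],
    [1, -3.3, -0.5, 13.5, 0],
    [1, -5.9, -0.9, 12.7, 0],
    [1, -8.3, -1.3, 11.2, 0],
    [1, -10.3, -1.6, 9.3, 0],
    [1, -12, -1.9, 7.1, 0],
    [1, -13, -2, 4.5, 0],
    [1, -13.7, -2.1, 1.8, 0],
    [1, -13.7, -2.1, -1, 0],
    [1, -13.3, -2.1, -3.8, 0],
    [1, -12.3, -1.9, -6.3, 0],
    [1, -10.9, -1.7, -8.7, 0],
    [1, -8.9, -1.4, -10.7, 0],
    [1, -6.6, -1, -12.2, 0],
    [1, -4.1, -0.6, -13.4, 0],
    [1, -1.4, -0.2, -12.9, 0],
    [1, 0, 0, 0, 0],
  ],
)

```text
clock: 34.05
position: [0.512, -0.0329, 0.0465]
ee_rot: [-2.043, -2.386, -0.0]
force: [0.8, 0.7, -2.1]
width: 0.101
gripper_force: 20.0
```

drive_tool(
  steps=[
    [1, 0, 0, -1, 0],
    [1, 0, 0, -1, 0],
    [1, 0, 0, -1, 0],
    [1, 0, 0, 0, 0],
    [1, 0, 0, 0, 0],
  ],
)

```text
clock: 34.47
position: [0.5121, -0.0329, 0.0444]
ee_rot: [-2.043, -2.385, 0.0]
force: [-5.2, 0.4, 7.4]
width: 0.099
gripper_force: 20.0
```

drive_tool(
  steps=[
    [0.4, 0, 0, 0, 0],
    [0.4, 0, 0, 0, 0],
    [0.4, 0, 0, 0, 0],
    [0.4, 0, 0, 30, 0],
    [0.4, 0, 0, 40, 0],
    [0.4, 0, 0, 40, 0],
    [0.4, -6, 11, 0, 0.121],
    [0.4, -6, 11, 0, 0.121],
    [0.4, -6, 11, 0, 0.121],
    [0.4, -6, 11, 0, 0.121],
    [0.4, -6, 11, 0, 0.121],
    [0.4, -6, 11, 0, 0.121],
    [0.4, -6, 11, 0, 0.121],
    [0.4, -6, 11, 0, 0.121],
    [0.4, -6, 11, 0, 0.121],
    [0.4, -6, 11, 0, 0.121],
    [0.4, -6, 11, 0, 0.121],
    [0.4, -6, 11, 0, 0.121],
    [0.4, -6, 11, 0, 0.121],
    [0.4, 0, 0, 0, 0],
  ],
)

```text
clock: 36.13
position: [0.4342, 0.1121, 0.1539]
ee_rot: [-0.259, 3.131, 0.002]
force: [0.7, 0.4, -0.7]
width: 0.603
gripper_force: 0.0
```

drive_tool(
  steps=[
    [0.4, 0, 0, -30, 0],
    [0.4, 0, 0, -20, 0],
    [0.4, 0, 0, -10, 0],
    [0.4, 0, 0, 0, 0],
    [0.4, 0, 0, 0, 0],
  ],
)

```text
clock: 36.55
position: [0.4351, 0.1094, 0.0937]
ee_rot: [0.24, -3.132, 0.001]
force: [0.3, -1.2, -0.3]
width: 0.598
gripper_force: 0.0
```

Aligned with the knob. One look to confirm before gripping.

drive_tool(
  steps=[
    [0.4, -1, 1, -12, 0],
    [1, 0, 0, 0, 0],
    [1, 0, 0, 0, 0],
    [1, 0, 0, 0, 0],
    [1, 0, 0, 0, 0],
    [1, 0, 0, 0, 0],
    [1, 0, 0, 0, 0],
    [1, 0, 0, 0, 0],
    [1, 0, 0, 0, 0],
    [1, 0, 0, 0, 0],
  ],
)

```text
clock: 37.38
position: [0.4341, 0.1106, 0.082]
ee_rot: [-0.245, 3.132, -0.001]
force: [0.0, -4.6, 5.2]
width: 0.141
gripper_force: 20.0
```

drive_tool(
  steps=[
    [1, 5, 0.8, 0, 0],
    [1, 5, 0.8, 0, 0],
    [1, 5, 0.8, 0, 0],
    [1, 5, 0.8, 0, 0],
    [1, 4, 0.6, 0, 0],
    [1, 3, 0.5, 0, 0],
    [1, 2, 0.3, 0, 0],
    [1, 1, 0.2, 0, 0],
    [1, 0, 0, 0, 0],
    [1, 0, 0, 0, 0],
  ],
)

```text
clock: 38.22
position: [0.4638, 0.1152, 0.082]
ee_rot: [0.245, -3.132, 0.001]
force: [-1.7, -4.7, 7.5]
width: 0.141
gripper_force: 20.0
```

drive_tool(
  steps=[
    [1, 1, 0.2, 0, 0],
    [1, 1, 0.2, 0, 0],
    [1, 0, 0, 0, 0],
    [1, 0, 0, 0, 0],
  ],
)

```text
clock: 38.55
position: [0.464, 0.1152, 0.0818]
ee_rot: [0.244, -3.128, 0.001]
force: [-7.2, -5.8, 15.9]
width: 0.14
gripper_force: 20.0
```

drive_tool(
  steps=[
    [0.4, 0, 0, 0, 0],
    [0.4, 0, 0, 0, 0],
    [0.4, 0, 0, 0, 0],
    [0.4, 0, 0, 30, 0],
    [0.4, 0, 0, 40, 0],
    [0.4, 0, 0, 40, 0],
    [0.4, -15, 20, 20, 0],
    [0.4, -15, 20, 20, 0],
    [0.4, -15, 30, 20, 0],
    [0.4, -15, 30, 0, 0],
    [0.4, -15, 30, 0, 0],
    [0.4, -15, 30, 0, 0],
    [0.4, -15, 30, 0, 0],
    [0.4, -15, 30, 0, 0],
    [0.4, 0, 0, 0, 0],
    [0.4, 0, 0, 0, 0],
    [0.4, 0, 0, 0, 0],
  ],
)

```text
clock: 39.97
position: [0.346, 0.3359, 0.2515]
ee_rot: [0.246, -3.132, 0.001]
force: [0.4, -0.4, -0.4]
width: 0.602
gripper_force: 0.0
```

```bash
python3 - <<'E'
from h import *
state(); t=cam('top'); s=cam('scene')
a=cv2.resize(t['image'][170:270,195:335],None,fx=3.5,fy=3.5,interpolation=cv2.INTER_CUBIC)
b=cv2.resize(s['image'][120:230,170:300],None,fx=2.3,fy=350/110,interpolation=cv2.INTER_CUBIC)
im=np.hstack([a,cv2.resize(b,(300,350))])[...,::-1]; cv2.imwrite('pics/c11.png',im)
for x in (-25,-27,-55): print(proj(t,pw(x,155,95)))
E
```

```text
t 39.9667 p [346.  335.9 251.5] yaw tool-y deg 98.99 tilt [ 0.0001 -0.0006] F [ 0.4 -0.4 -0.4] w 55.4 gf 0.0
[221.30478637 235.10356636]
[221.41566028 235.80705387]
[222.97201823 245.68204145]
```

View pics/c11.png

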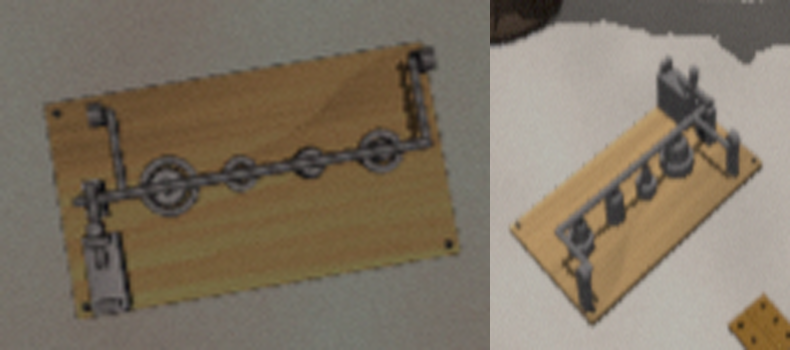

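The bail is down in its catch at (95,195), the bolt is home at its stop, and the collars on D, A and B are flat. Handing in.

```bash
python3 -c "
from cell import arm; print(arm.sign_off())"
```

```text
the job is handed in; nothing more can be done
None
```

Job handed in at about 40 s: the three collars present (a, b, d) are seated on their cylinders, the bail is down in its catch and the bolt is fully home; the sign-off returned no verdict.

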